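Open the push-and-turn sample bottle at the spectrometer bench

ROBOT

A 7-joint arm with a two-finger parallel gripper is mounted at the origin on the work surface. World frame = base frame: x ahead of the robot, y to its left, z up, the work surface at z = 0. Lengths are in m, angles in rad, forces in N, time in s.
With the tool pointing down it reaches from about 0.425 to 0.925 m from the base axis. Payload 6.8 kg.
Tool frame: the origin (TCP) lies on the centre line of the jaws, within the pads' length; the fingertips stand 14 mm ahead of it and the grasp point (between the pads) lies 5 mm behind it (r.tips_ahead is the distance from the TCP to the fingertips, in m); z points along the fingers, y is the line along which they close (so a half turn about z gives the same grasp; the last joint's range is limited). The gripper opens to 85 mm and grips with 20 to 120 N. Pads are 22 mm wide; open, the fingers measure 114 mm over their backs; the gripper's body (76 mm by 85 mm) begins 54 mm behind the grasp point. The pads swing forward as they close: fully open they stand 13 mm farther back than shut.
Start: joints at [1.207, 0.477, 0.022, 1.555, -0.011, 1.109, -0.083], TCP at [0.171, -0.653, 0.245] pointing down, gripper open.
Joint ranges: [-2.96, 2.96], [-0.34, 2.1], [-1.41, 1.46], [0.24, 2.44], [-1.37, 4.51], [0.17, 1.92], [-2.96, 2.96]. Speed limits (rad/s): [2.39, 2.39, 3.14, 3.14, 3.14, 3.14, 3.14].

INTERFACE

Orientations are given as a rotation vector (axis times angle).
In Python, from bench import r, eyes gives the robot as it stands.
- The arm moves only by the tool step_arm, never from a script. Its argument "rows" is a list of rows, each a list of 6 numbers: the shift along the world's x, y, z in units of 60 cm (1.0 is 60 cm), then the turn, a rotation vector about the world's x, y, z in units of pi rad (1.0 is pi rad). In form: [[x, y, z, rx, ry, rz], ...]. A call has 1 to 5 rows; each row is the pose to reach, as a shift and turn from the pose commanded when the call began, turning the shorter way round; what a row does not reach only later rows make up. A row lasts 1/12 s, in which the tool goes at most 41.7 mm and 7.16 degrees, less where a joint would pass 70% of its speed; a pose out of reach is approached as far as the arm can. A call with a number of a shift or a turn outside -1 to 1 is refused whole. A call with a gripper value outside its range is refused whole. "jaw" is the closure, from 0 (fully open) to 1 (shut), set as the call begins (left out, the last holds). The fingers move at their own pace and stop on an object; "squeeze" is the grip in N (left out, the last holds). Time passes only in rows, so rows that repeat a pose let the fingers close. It gives the time, the measured TCP pose, the force, the opening and the grip force at its end, in the units of the state.
- r.get_obs(): the state, without advancing time (a new reading comes with each control period).
- eyes.grab_frame(name): name is "scene" or "top" or "wrist"; returns the picture (400x640x3 uint8, red, green, blue); there is no depth.
- eyes.camera_info(name): a dict with "mtx" (3x3 intrinsics, pixels), "k1" (the pictures are not rectified: a ray, as slopes to the right and down, at radius r is drawn at 1 + k1 r^2 times it, then the intrinsics apply), "extrinsics" (4x4, takes a point from camera to world coordinates); the wrist camera has in their place "tool_from_camera" (4x4, takes a point from camera to tool coordinates, whose origin is the TCP and whose axes are the flange's). Camera axes: x right, y down, z forward; pixel columns grow to the right and rows downward; lengths in m; the calibration is good to about 2 mm. A picture is of the moment at which its call begins: read the wrist's pose just before it. camera_info takes no time and is no camera call.
- r.hand_in(): hands the job in; it is judged then, once.
The state is a dict: "clock": time; "joints": joint angles; "qvel": joint speeds; "tau": joint torques, N m; "tcp_pos": TCP position; "orientation": TCP orientation; "contact_force": force on the tool from outside, world axes, zero at the start; "moment": the same for the moment, N m; "grip_width": finger opening in m; "gripper_force": force on a finger pad.
Only numpy, scipy, OpenCV 4.12 (cv2) and the standard library are available. Lean on these libraries where they do the work, as an engineer would, in place of code of your own. Each camera call takes 0.05 s, during which the arm holds its last target. There are 200 camera calls.

TASK

Open the square sample bottle that stands in the holder: press its safety cap down against the spring, gently enough not to crush it, turn it counter-clockwise until it is free, and lift it off. Set the cap down flat, right side up, in the shallow white tray without dropping it; leave the bottle standing in its holder, and do not push the tray or the other bottles about.

Things in the scene. Friction and masses are not known exactly. Their poses are not given: they have to be found in the camera images.
- cap: Round, ribbed, off-white safety cap on the square bottle: 54 mm across, 31 mm tall, about 50 g. Origin at the centre of its underside, z up; a raised bar on its top points along its x. Hooks in its skirt sit in notches under lugs on the neck, so closed it neither lifts nor turns (4 degrees of play). Its x axis is then parallel to the holder's x.
- cap_grip (a point): Point on the cap's axis 26 mm above its underside, mid-height of the 10 mm tall grip band below its top face. A spring inside holds the cap up with 5 N; pressed 3.5 mm (about 11 N) into the bottle its hooks are clear and it turns; at 4.5 mm (12 N) it meets a firm stop. More than 25 N between cap and bottle damages it.
- bottle: Square white bottle, 64 mm wide, full (350 g), 132 mm from foot to the rim of its 37 mm round neck. Origin at the centre of its foot, z up, sides along x and y. It cannot turn. The sleeve's rubber lips grip it 0 to 16 mm above its support, differently each time: a push of 3 to 7 N slides it down until it lands, before the cap's hooks come clear.
- neck_top (a point): Centre of the bottle's rim, 132 mm above its foot. With the cap kept pressed and turned counter-clockwise seen from above, the hooks are free of the lugs 56 degrees from closed and meet a stop at about 80; between these the cap comes straight up (3 mm by its spring alone) and is clear of the rim after 20 mm.
- holder: Grey bottle holder screwed to the bench: foot plate 112 x 112 x 8 mm, square sleeve 80 mm wide and 76 mm tall. Origin at the centre of its underside on the bench, z up, axes parallel to the bottle's. A support plate inside the sleeve, out of sight and set to a different height each time, is what the bottle's foot lands on.
- tray: Shallow white open tray, 190 mm along its x by 150 mm along its y, walls 4 mm thick and 16 mm high, floor 4 mm thick, 0.7 kg, loose on the bench. Origin at the centre of its underside, z up. The cap's place is flat on its floor, anywhere inside the walls.
- sample_a: Small round white sample bottle, 42 mm across, 78 mm tall, loose on the bench on the robot's side of the work. Origin at the centre of its underside. Leave it alone.
- sample_b: A like small round sample bottle, 42 mm across, 78 mm tall, on the far side of the work. Origin at the centre of its underside. Leave it alone.
- stock_c: Larger round white bottle, 58 mm across, 122 mm tall, on the robot's left. Origin at the centre of its underside. Leave it alone.
- wash_bottle: Wash bottle with a bent spout, 74 mm across, 212 mm tall, on the robot's right. Origin at the centre of its underside. Leave it alone.

How it is judged:
By the outcome, as a careful person would: the job done as asked, in the order asked, and still so for the second after the job is handed in, with the robot touching nothing.
It also fails if it takes over 70 s, if anything falls off the work surface, if the arm or the gripper's body presses on something with over 40 N, if the wrist force passes 120 N, or if a joint passes its speed limit or range.

## Working session

There is one attempt and no reset: what is moved stays moved. The work goes in short steps, Python scripts to look and compute and a tool call to move; the robot and the scene stay as the last step left them, time stands still between calls to the robot, and variables do not carry over. Pictures are saved under pics/ and viewed, at most 10 in all, crops included, and the job is handed in when it is done.

Besides the shell and the picture viewer there is one more tool, called after "Request:" in YAML: its name, and indented under it one key for each argument. step_arm: Moves the arm, as the interface text tells. Shifts and turns lie within -1 to 1; 1 stands for 60 cm of shift or pi rad of turn. Its arguments: {"type":"object","properties":{"rows":{"type":"array"},"jaw":{"type":"number"},"squeeze":{"type":"number"}},"required":["rows"]}

```bash
ls; mkdir -p pics
cat > look.py <<'E'
import sys,cv2,numpy as np
from bench import r,eyes
def save(name,fn):
    o=r.get_obs(); im=eyes.grab_frame(name); cv2.imwrite('pics/'+fn,im[:,:,::-1]); return o,im
E
python3 - <<'E'
from look import *
for n in('scene','top'):
    save(n,n+'0.png'); print(n,eyes.camera_info(n))
print(eyes.camera_info('wrist')); print(r.get_obs(), r.tips_ahead)
E
```

```text
pics
scene {'mtx': array([[518.05806473,   0.        , 328.55500215],
       [  0.        , 518.05806473, 205.92250232],
       [  0.        ,   0.        ,   1.        ]]), 'k1': -0.052144234837913035, 'extrinsics': array([[-8.89200877e-01,  3.36355275e-01, -3.10140178e-01,
         9.86009372e-01],
       [ 4.57516703e-01,  6.52951588e-01, -6.03599777e-01,
         7.63197971e-01],
       [-5.17447161e-04, -6.78615762e-01, -7.34493281e-01,
         1.10139947e+00],
       [ 0.00000000e+00,  0.00000000e+00,  0.00000000e+00,
         1.00000000e+00]])}
top {'mtx': array([[375.2970102 ,   0.        , 319.38170975],
       [  0.        , 375.2970102 , 203.55998351],
       [  0.        ,   0.        ,   1.        ]]), 'k1': -0.08609688373370175, 'extrinsics': array([[-0.01655125, -0.99914467,  0.03789446,  0.52123508],
       [-0.99959112,  0.01741867,  0.02267574, -0.02949298],
       [-0.02331642, -0.03750365, -0.99902443,  1.09009373],
       [ 0.        ,  0.        ,  0.        ,  1.        ]])}
{'mtx': array([[311.07466661,   0.        , 323.13922223],
       [  0.        , 311.0
[... 470 characters left out ...]
ock': 0.1, 'joints': array([ 1.20689769,  0.47770733,  0.02237203,  1.55631781, -0.01150543,
        1.10929964, -0.08308038]), 'qvel': array([ 0.00053267, -0.00155719, -0.0009579 , -0.00210336,  0.00065102,
        0.00153558, -0.00071825]), 'tau': array([ 4.63177290e-03, -5.97754741e+01,  1.61349747e+00, -2.81952614e+01,
        1.27739357e-02,  4.98656533e-03,  3.24654411e-05]), 'tcp_pos': array([ 0.17063906, -0.65256591,  0.24444495]), 'orientation': array([-3.11437286e+00, -4.00530617e-01,  5.13729853e-04]), 'contact_force': array([1.28867386, 0.31076626, 0.19108076]), 'moment': array([ 0.01059799, -0.02704023,  0.08128933]), 'gripper_force': 0.0, 'grip_width': 0.0853189105039122} 0.014
```

View pics/scene0.png

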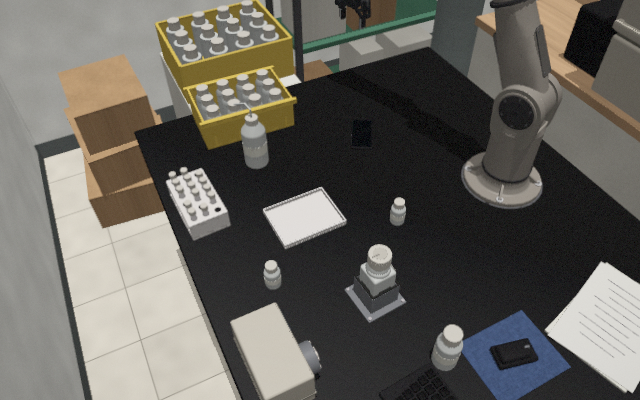

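View pics/top0.png

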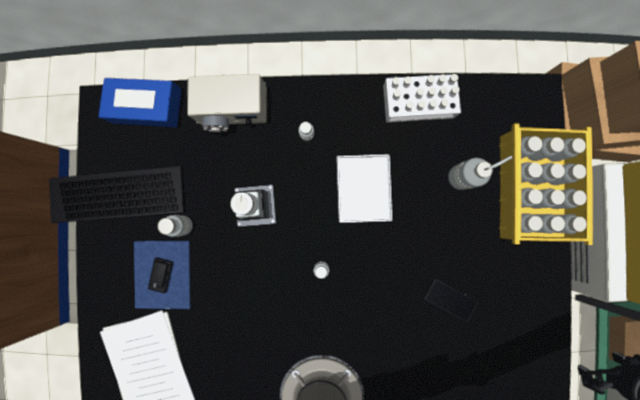

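The scene view shows the cap at about (379,254), the holder plate around (376,296) and the tray around (305,216). In the top view the cap is at (243,203), the holder plate at (255,205), the tray at (364,188), and the small bottles at (306,130) and (321,270).

```bash
cat >> look.py <<'E'
def ray(name,uv):
    c=eyes.camera_info(name);K=c['mtx'];k=c['k1']
    p=cv2.undistortPoints(np.array([[uv]],float),K,np.array([k,0,0,0,0.]))[0,0]
    T=c['extrinsics'] if 'extrinsics' in c else None
    if T is None:
        o=r.get_obs();W=np.eye(4);W[:3,:3]=cv2.Rodrigues(o['orientation'])[0];W[:3,3]=o['tcp_pos'];T=W@c['tool_from_camera']
    return T[:3,3],T[:3,:3]@np.array([p[0],p[1],1])
def plane(name,uv,z):
    o,d=ray(name,uv);return o+d*(z-o[2])/d[2]
def tri(a,b):
    (o1,d1),(o2,d2)=a,b
    s=np.linalg.lstsq(np.c_[d1,-d2],o2-o1,rcond=None)[0];p,q=o1+s[0]*d1,o2+s[1]*d2
    return (p+q)/2,np.linalg.norm(p-q)
E
python3 - <<'E'
from look import *
s=cv2.imread('pics/scene0.png');t=cv2.imread('pics/top0.png')
a=cv2.resize(s[235:325,335:415],None,fx=5,fy=5,interpolation=cv2.INTER_CUBIC)
b=cv2.resize(t[170:240,215:285],(400,400),interpolation=cv2.INTER_CUBIC)
b=cv2.copyMakeBorder(b,0,50,0,0,cv2.BORDER_CONSTANT)
cv2.imwrite('pics/crop1.png',np.hstack([a,b]))
# tray
g=cv2.cvtColor(t,cv2.COLOR_BGR2GRAY);m=(g>120).astype(np.uint8)
sub=np.zeros_like(m);sub[140:235,325:405]=m[140:235,325:405]
c=max(cv2.findContours(sub,0,2)[0],key=cv2.contourArea)
bx=cv2.boxPoints(cv2.minAreaRect(c));P=np.array([plane('top',p,.016) for p in bx]);print(bx,P.round(3),P.mean(0))
for uv in((306,127),(321,267),(170,225),(476,172)):print(plane('top',uv,.08).round(3))
E
```

```text
[[336.04626 155.34323]
 [389.4311  153.50238]
 [391.7494  220.73279]
 [338.36456 222.57364]] [[ 0.7   -0.055  0.016]
 [ 0.703 -0.209  0.016]
 [ 0.509 -0.211  0.016]
 [ 0.507 -0.058  0.016]] [ 0.60468892 -0.13354839  0.016     ]
[0.769 0.026 0.08 ]
[ 0.389 -0.008  0.08 ]
[0.508 0.406 0.08 ]
[ 0.638 -0.434  0.08 ]
```

View pics/crop1.png

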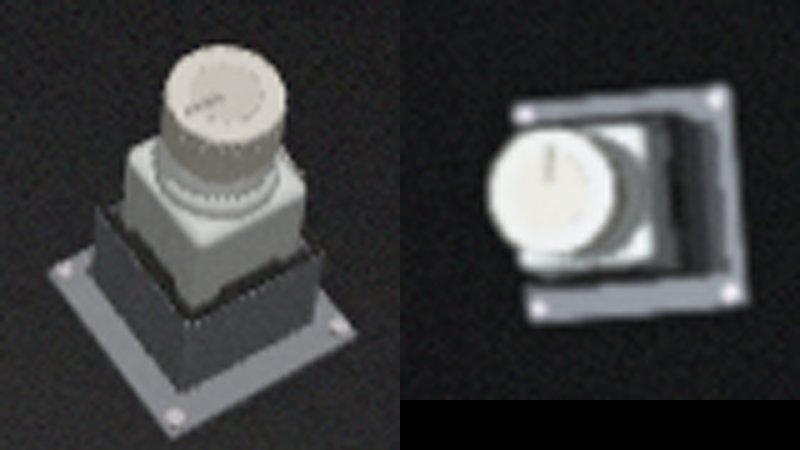

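The crop shows the cap top centred at about (225,89) in the scene half and (551,190) in the top half. The plate corners in the top half are near (513,103), (733,85), (749,302) and (529,322).

Run:
```python
from look import *
f=400/70
T=lambda x,y:((x-400+.5)/f+215-.5,(y+.5)/f+170-.5)
S=lambda x,y:((x+.5)/5+335-.5,(y+.5)/5+235-.5)
p,e=tri(ray('scene',S(225,89)),ray('top',T(551,190)));print('cap top',p,e)
P=np.array([plane('top',T(*q),.008) for q in((513,103),(733,85),(749,302),(529,322))]);print('plate',P.round(4),P.mean(0))
for i in range(4):
    d=P[(i+1)%4]-P[i];print(np.linalg.norm(d),np.degrees(np.arctan2(d[1],d[0]))%90)
P=np.array([plane('scene',S(*q),.008) for q in((48,272),(172,438),(357,334))]);print(P,(P[0]+P[2])/2)
for i in range(2):
    d=P[i+1]-P[i];print(np.linalg.norm(d),np.degrees(np.arctan2(d[1],d[0]))%90)
print(cv2.Rodrigues(r.get_obs()['orientation'])[0].round(3))
```

```text
cap top [0.56039695 0.18353328 0.17931215] 0.0011806820330723831
plate [[0.6132 0.2426 0.008 ]
 [0.6201 0.1293 0.008 ]
 [0.5099 0.1224 0.008 ]
 [0.5013 0.2352 0.008 ]] [0.5611335  0.18237865 0.008     ]
0.1134849538548867 3.50662256446374
0.11049900774314218 3.546973000535729
0.11309916671918924 4.310837843977552
0.11208741665142508 3.749299826226415
[[0.61913863 0.13461764 0.008     ]
 [0.61133849 0.24467405 0.008     ]
 [0.50124723 0.23645502 0.008     ]] [0.56019293 0.18553633 0.008     ]
0.11033247691163345 4.054005807804359
0.11039763352159919 4.269583941318103
[[ 0.967  0.253 -0.001]
 [ 0.253 -0.967  0.002]
 [-0.    -0.002 -1.   ]]
```

Request:
step_arm:
  rows:
    - [0.45,0.48,0.15,0,0,0.2]
    - [0.45,0.48,0.15,0,0,0.2]
    - [0.45,0.48,0.15,0,0,0.2]
    - [0.45,0.48,0.15,0,0,0.2]
    - [0.45,0.48,0.15,0,0,0.2]
  jaw: 0
  squeeze: 60

```text
clock: 0.52
tcp_pos: [0.3105, -0.5031, 0.2917]
orientation: [-2.837, -1.347, 0.0]
contact_force: [0.8, -0.8, 0.6]
grip_width: 0.0854
gripper_force: 0.0
```

Request:
step_arm:
  rows:
    - [0.23,0.42,0.06,0,0,0.134]
    - [0.23,0.42,0.06,0,0,0.134]
    - [0.23,0.42,0.06,0,0,0.134]
    - [0.23,0.42,0.06,0,0,0.134]
    - [0.23,0.42,0.06,0,0,0.134]

```text
clock: 0.93
tcp_pos: [0.4093, -0.3216, 0.3176]
orientation: [-2.497, -1.907, 0.001]
contact_force: [1.1, 0.2, 0.2]
grip_width: 0.085
gripper_force: 0.0
```

Request:
step_arm:
  rows:
    - [0.2,0.8,0,0,0,0]
    - [0.2,0.8,0,0,0,0]
    - [0.2,0.8,0,0,0,0]
    - [0.2,0.8,0,0,0,0]
    - [0.2,0.8,0,0,0,0]

```text
clock: 1.35
tcp_pos: [0.4593, -0.1195, 0.3174]
orientation: [2.499, 1.903, -0.001]
contact_force: [1.1, 0.3, -0.4]
grip_width: 0.0854
gripper_force: 0.0
```

Request:
step_arm:
  rows:
    - [0.17,0.505,-0.03,0,0,0]
    - [0.17,0.505,-0.03,0,0,0]
    - [0.17,0.505,-0.03,0,0,0]
    - [0.17,0.505,-0.03,0,0,0]
    - [0.17,0.505,-0.03,0,0,0]

```text
clock: 1.77
tcp_pos: [0.5259, 0.0774, 0.3056]
orientation: [2.5, 1.903, -0.0]
contact_force: [0.6, -0.2, 0.5]
grip_width: 0.0852
gripper_force: 0.0
```

Request:
step_arm:
  rows:
    - [0.06,0.17,0,0,0,0]
    - [0.06,0.17,0,0,0,0]
    - [0.06,0.17,0,0,0,0]
    - [0.06,0.17,0,0,0,0]
    - [0.06,0.17,0,0,0,0]

```text
clock: 2.18
tcp_pos: [0.5615, 0.1793, 0.3051]
orientation: [-2.495, -1.907, 0.001]
contact_force: [-0.5, -1.3, 0.1]
grip_width: 0.0855
gripper_force: 0.0
```

Run:
```python
from look import *
o,im=save('wrist','w1.png');print(o['tcp_pos'],o['orientation'],o['joints'].round(2),o['contact_force'])
```

```text
[0.56145834 0.17928494 0.3050787 ] [-2.49522727e+00 -1.90670986e+00  1.39799826e-03] [ 0.11  0.36 -0.68  1.66  0.24  1.21 -0.89] [-0.46752525 -1.29571724  0.05256203]
```

View pics/w1.png

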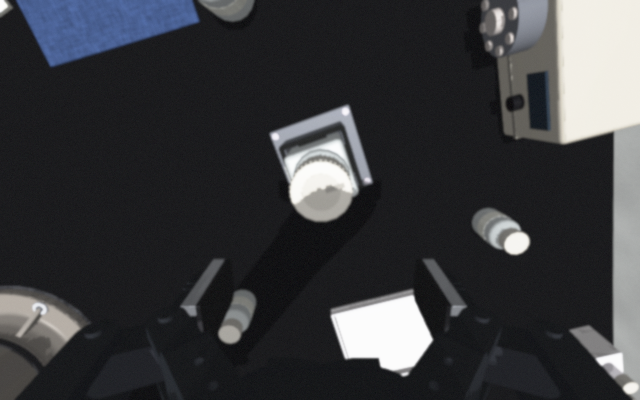

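The wrist view shows the cap top centred at about (321,192), spanning columns 289–353 with its lower edge at row 222.

Run:
```python
from look import *
im=cv2.imread('pics/w1.png');g=cv2.cvtColor(im,6)[150:235,275:365]
m=(g>70).astype(np.uint8)
for y in range(35,75,5): 
    x=np.where(g[y]>75)[0];print(y+150,x.min()+275,x.max()+275)
c=np.where(g[:,46]>75)[0];print(c.max()+150)
for v in(190,192,194):print(plane('wrist',(321,v),.179))
```

```text
185 289 358
190 289 358
195 289 355
200 290 351
205 293 349
210 296 345
215 302 340
220 311 330
221
[0.56258285 0.18508528 0.179     ]
[0.5621113  0.18338835 0.179     ]
[0.56163782 0.18168448 0.179     ]
```

Request:
step_arm:
  rows:
    - [0,0.005,-0.06,0,0,0]
    - [0,0.005,-0.12,0,0,0]
    - [0,0.005,-0.17,0,0,0]
    - [0,0.005,-0.17,0,0,0]
    - [0,0.005,-0.17,0,0,0]

```text
clock: 2.65
tcp_pos: [0.5612, 0.1784, 0.203]
orientation: [-2.501, -1.9, 0.006]
contact_force: [0.0, -0.8, 1.0]
grip_width: 0.0853
gripper_force: 0.0
```

Request:
step_arm:
  rows:
    - [0,0.009,-0.03,0,0,0]
    - [0,0.009,-0.057,0,0,0]
    - [0,0.009,-0.057,0,0,0]
    - [0,0.009,-0.057,0,0,0]
    - [0,0.009,-0.057,0,0,0]

```text
clock: 3.07
tcp_pos: [0.5632, 0.1861, 0.172]
orientation: [2.499, 1.901, 0.005]
contact_force: [-0.0, 0.4, 0.3]
grip_width: 0.0851
gripper_force: 0.0
```

Run:
```python
from look import *
o,im=save('wrist','w2.png');print(o)
```

```text
{'clock': 3.0667, 'joints': array([ 0.0559222 ,  0.49717783, -0.63428971,  1.79527362,  0.35304529,
        0.96122731, -0.99512206]), 'qvel': array([-0.00389906,  0.00224339, -0.00170428,  0.00040382,  0.00242095,
       -0.00992005, -0.00469652]), 'tau': array([ 2.28657079e-02, -5.17682898e+01, -7.41168559e+00, -2.37870473e+01,
        1.35976175e-02,  2.73937953e-02,  4.47056751e-03]), 'tcp_pos': array([0.56321169, 0.18606485, 0.17196806]), 'orientation': array([2.49922604, 1.90142491, 0.00461567]), 'contact_force': array([-0.04008153,  0.42405652,  0.26649736]), 'moment': array([ 0.03362338, -0.01652702, -0.00651862]), 'gripper_force': 0.0, 'grip_width': 0.08513259295309872}
```

View pics/w2.png

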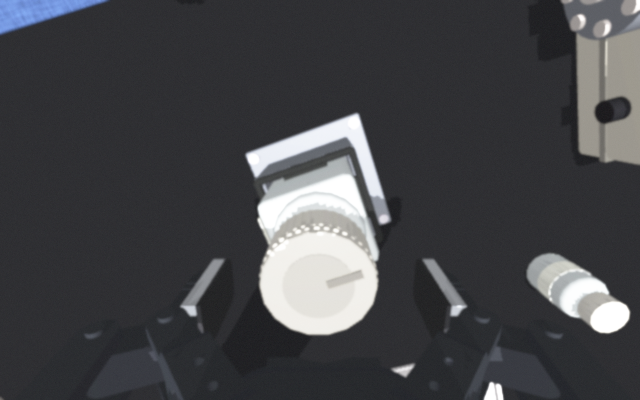

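Close view: the cap top spans columns 260–378 and rows about 228–334, centred at about (319,281), between the open fingers.

Run:
```python
from look import *
for z in(.177,.179,.181):
    L,R,B,T,C=[plane('wrist',u,z) for u in((260,283),(378,283),(319,334),(319,228),(319,281))]
    o=r.get_obs();Rm=cv2.Rodrigues(o['orientation'])[0]
    print(z,np.linalg.norm(L-R),np.linalg.norm(B-T),(L+R)/2,(B+T)/2, ((B+T)/2-o['tcp_pos'])@Rm,((L+R)/2-o['tcp_pos'])@Rm)
```

```text
0.177 0.05329468730585718 0.054527061790029106 [0.5623533  0.18698383 0.177     ] [0.56219461 0.1864833  0.177     ] [ 5.29579642e-05 -9.73094647e-04 -5.16275146e-03] [ 0.00057767 -0.00095358 -0.00516186]
0.179 0.05242948939493043 0.05364185723523065 [0.56271265 0.18818685 0.179     ] [0.56255653 0.18769446 0.179     ] [ 0.00131996 -0.00094154 -0.00716064] [ 0.00183616 -0.00092234 -0.00715976]
0.181 0.05156429148400381 0.052756652680432184 [0.56307199 0.18938988 0.181     ] [0.56291845 0.18890561 0.181     ] [ 0.00258697 -0.00090998 -0.00915854] [ 0.00309465 -0.0008911  -0.00915767]
```

Request:
step_arm:
  rows:
    - [-0.002,-0.001,-0.009,0,0,0]
    - [-0.002,-0.001,-0.009,0,0,0]
    - [-0.002,-0.001,-0.009,0,0,0]

```text
clock: 3.37
tcp_pos: [0.5606, 0.1853, 0.1644]
orientation: [2.499, 1.903, -0.0]
contact_force: [-0.2, 0.0, 0.2]
grip_width: 0.0856
gripper_force: 0.0
```

Request:
step_arm:
  rows:
    - [0,0,0,0,0,0]
    - [0,0,0,0,0,0]
    - [0,0,0,0,0,0]
    - [0,0,0,0,0,0]
    - [0,0,0,0,0,0]
  jaw: 1
  squeeze: 20

```text
clock: 3.78
tcp_pos: [0.5608, 0.1856, 0.1645]
orientation: [2.499, 1.903, 0.0]
contact_force: [-0.8, -1.2, 2.4]
grip_width: 0.053
gripper_force: 20.8
```

Request:
step_arm:
  rows:
    - [0,0,0,0,0,0]
    - [0,0,0,0,0,0]
    - [0,0,0,0,0,0]
    - [0,0,0,0,0,0]
    - [0,0,0,0,0,0]

```text
clock: 4.2
tcp_pos: [0.5608, 0.1856, 0.1644]
orientation: [2.499, 1.903, 0.001]
contact_force: [-0.5, -0.1, 4.0]
grip_width: 0.0532
gripper_force: 20.9
```

Request:
step_arm:
  rows:
    - [0,0,0,0,0,0]
    - [0,0,0,0,0,0]
    - [0,0,0,0,0,0]
  squeeze: 60

```text
clock: 4.45
tcp_pos: [0.5609, 0.1856, 0.1644]
orientation: [2.499, 1.903, 0.001]
contact_force: [-1.1, 0.9, 4.5]
grip_width: 0.052
gripper_force: 61.6
```

Request:
step_arm:
  rows:
    - [0,0,-0.002,0,0,0]
    - [0,0,-0.004,0,0,0]
    - [0,0,-0.004,0,0,0]
    - [0,0,-0.004,0,0,0]

```text
clock: 4.78
tcp_pos: [0.5609, 0.1856, 0.162]
orientation: [2.499, 1.903, 0.001]
contact_force: [-0.0, -0.0, 4.7]
grip_width: 0.0519
gripper_force: 61.5
```

Request:
step_arm:
  rows:
    - [0,0,-0.002,0,0,0]
    - [0,0,-0.004,0,0,0]
    - [0,0,-0.004,0,0,0]

```text
clock: 5.03
tcp_pos: [0.5609, 0.1856, 0.1595]
orientation: [2.499, 1.903, 0.001]
contact_force: [-0.1, 0.4, 5.0]
grip_width: 0.0523
gripper_force: 61.5
```

Request:
step_arm:
  rows:
    - [0,0,-0.002,0,0,0]
    - [0,0,-0.004,0,0,0]
    - [0,0,-0.004,0,0,0]

```text
clock: 5.28
tcp_pos: [0.5608, 0.1856, 0.157]
orientation: [-2.499, -1.903, -0.001]
contact_force: [-0.6, 0.4, 5.2]
grip_width: 0.052
gripper_force: 61.5
```

Request:
step_arm:
  rows:
    - [0,0,-0.002,0,0,0]
    - [0,0,-0.004,0,0,0]
    - [0,0,-0.004,0,0,0]

```text
clock: 5.53
tcp_pos: [0.5609, 0.1856, 0.1547]
orientation: [2.499, 1.903, 0.001]
contact_force: [-0.2, 0.6, 6.0]
grip_width: 0.0525
gripper_force: 61.5
```

Request:
step_arm:
  rows:
    - [0,0,-0.002,0,0,0]
    - [0,0,-0.004,0,0,0]
    - [0,0,-0.004,0,0,0]

```text
clock: 5.78
tcp_pos: [0.5609, 0.1856, 0.1527]
orientation: [2.499, 1.903, 0.001]
contact_force: [-1.2, -1.1, 9.1]
grip_width: 0.0518
gripper_force: 61.7
```

Request:
step_arm:
  rows:
    - [0,0,-0.002,0,0,0]
    - [0,0,-0.002,0,0,0]
    - [0,0,-0.002,0,0,0]

```text
clock: 6.03
tcp_pos: [0.5609, 0.1856, 0.1519]
orientation: [2.499, 1.903, 0.001]
contact_force: [-2.7, -1.9, 10.7]
grip_width: 0.0519
gripper_force: 61.8
```

Request:
step_arm:
  rows:
    - [0,0,-0.0015,0,0,0]
    - [0,0,-0.0015,0,0,0]
    - [0,0,-0.0015,0,0,0]

```text
clock: 6.28
tcp_pos: [0.5609, 0.1856, 0.1511]
orientation: [2.499, 1.903, 0.001]
contact_force: [-1.9, -1.1, 11.9]
grip_width: 0.0519
gripper_force: 62.2
```

Request:
step_arm:
  rows:
    - [0,0,-0.0015,0,0,0]
    - [0,0,-0.0015,0,0,0]
    - [0,0,-0.0015,0,0,0]

```text
clock: 6.53
tcp_pos: [0.561, 0.1857, 0.151]
orientation: [2.499, 1.903, 0.001]
contact_force: [-3.7, -2.2, 17.2]
grip_width: 0.0523
gripper_force: 62.8
```

Request:
step_arm:
  rows:
    - [0,0,0.0005,0,0,0.02]
    - [0,0,0.0005,0,0,0.04]
    - [0,0,0.0005,0,0,0.06]
    - [0,0,0.0005,0,0,0.08]
    - [0,0,0.0005,0,0,0.08]

```text
clock: 6.95
tcp_pos: [0.5617, 0.1861, 0.151]
orientation: [2.237, 2.204, 0.004]
contact_force: [-1.5, -1.6, 13.7]
grip_width: 0.0517
gripper_force: 62.2
```

Request:
step_arm:
  rows:
    - [0,0,0,0,0,0.02]
    - [0,0,0,0,0,0.04]
    - [0,0,0,0,0,0.06]
    - [0,0,0,0,0,0.08]
    - [0,0,0,0,0,0.08]

```text
clock: 7.37
tcp_pos: [0.5617, 0.1863, 0.151]
orientation: [1.943, 2.467, 0.004]
contact_force: [-0.8, -0.2, 12.5]
grip_width: 0.0522
gripper_force: 62.2
```

Run:
```python
from look import *
o,im=save('wrist','w3.png');print(o['moment'],o['contact_force'],o['joints'].round(2),o['tcp_pos'])
cv2.imwrite('pics/w3c.png',im[150:400,160:480,::-1])
```

```text
[-0.09907184  0.33624431  0.08365526] [-0.81020145 -0.16873207 12.53914204] [ 0.13  0.55 -0.74  1.81  0.45  0.95 -0.57] [0.5617213  0.18627476 0.15101637]
```

View pics/w3c.png

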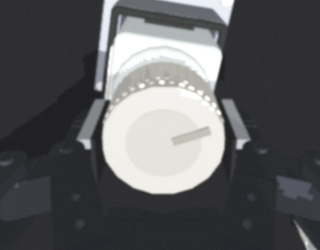

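The cap's bar stays fixed relative to the fingers while the bottle has rotated in view, so the cap is turning with the gripper.

Request:
step_arm:
  rows:
    - [0,0,-0.0005,0,0,0.02]
    - [0,0,-0.0005,0,0,0.04]
    - [0,0,-0.0005,0,0,0.06]
    - [0,0,-0.0005,0,0,0.08]
    - [0,0,-0.0005,0,0,0.1]

```text
clock: 7.83
tcp_pos: [0.5619, 0.1865, 0.151]
orientation: [1.533, 2.74, 0.004]
contact_force: [-1.3, -0.5, 13.4]
grip_width: 0.0525
gripper_force: 62.2
```

Request:
step_arm:
  rows:
    - [0,0,0,0,0,0.02]
    - [0,0,0,0,0,0.04]
    - [0,0,0,0,0,0.06]
    - [0,0,0,0,0,0.08]
    - [0,0,0,0,0,0.1]

```text
clock: 8.25
tcp_pos: [0.5614, 0.1864, 0.151]
orientation: [1.086, 2.946, 0.003]
contact_force: [-3.0, -0.7, 15.1]
grip_width: 0.0519
gripper_force: 62.2
```

Request:
step_arm:
  rows:
    - [0,0,0,0,0,0.02]
    - [0,0,0,0,0,0.02]
    - [0,0,0,0,0,0.02]

```text
clock: 8.5
tcp_pos: [0.5614, 0.1864, 0.151]
orientation: [0.996, 2.978, 0.003]
contact_force: [-2.0, -0.8, 16.4]
grip_width: 0.0517
gripper_force: 62.5
```

Run:
```python
from look import *
o,im=save('wrist','w4.png');print(o['moment'],o['contact_force'],o['joints'].round(2),o['tcp_pos'])
cv2.imwrite('pics/w4c.png',im[100:400,160:480,::-1])
```

```text
[-0.3095726   0.59987087  0.16167027] [-2.04763699 -0.83925063 16.44536924] [ 0.23  0.61 -0.89  1.8   0.56  1.    0.03] [0.56143671 0.18641627 0.15100713]
```

View pics/w4c.png

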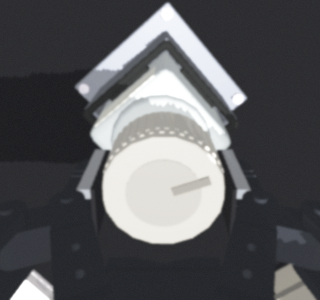

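The bar is still fixed in the gripper after 68° of turn, so the cap should be within its release window. I'll lift now.

Request:
step_arm:
  rows:
    - [0,0,0.004,0,0,0]
    - [0,0,0.008,0,0,0]
    - [0,0,0.012,0,0,0]
    - [0,0,0.016,0,0,0]
    - [0,0,0.016,0,0,0]

```text
clock: 8.97
tcp_pos: [0.5604, 0.1851, 0.1586]
orientation: [-0.997, -2.979, 0.001]
contact_force: [0.4, 1.2, -0.6]
grip_width: 0.0522
gripper_force: 62.6
```

Request:
step_arm:
  rows:
    - [0,0,0.01,0,0,0]
    - [0,0,0.02,0,0,0]
    - [0,0,0.03,0,0,0]
    - [0,0,0.04,0,0,0]
    - [0,0,0.05,0,0,0]

```text
clock: 9.38
tcp_pos: [0.5607, 0.1854, 0.1895]
orientation: [0.997, 2.979, -0.0]
contact_force: [-0.3, -0.6, 0.3]
grip_width: 0.0522
gripper_force: 62.6
```

Request:
step_arm:
  rows:
    - [0,0,0.03,0,0,0]
    - [0,0,0.06,0,0,0]
    - [0,0,0.09,0,0,0]
    - [0,0,0.12,0,0,0]
    - [0,0,0.12,0,0,0]

```text
clock: 9.8
tcp_pos: [0.5621, 0.1868, 0.2649]
orientation: [0.996, 2.975, 0.006]
contact_force: [0.7, 1.0, 0.2]
grip_width: 0.0522
gripper_force: 62.7
```

Run:
```python
from look import *
_,a=save('scene','scene1.png');o,b=save('wrist','w5.png')
cv2.imwrite('pics/s1.png',np.hstack([cv2.resize(a[190:330,320:440],(343,400)),b[:,160:480]])[:,:,::-1]);print(o['contact_force'],o['tcp_pos'])
```

```text
[-0.13610464 -0.60657715 -0.6629493 ] [0.56154682 0.1862309  0.26293063]
```

View pics/s1.png

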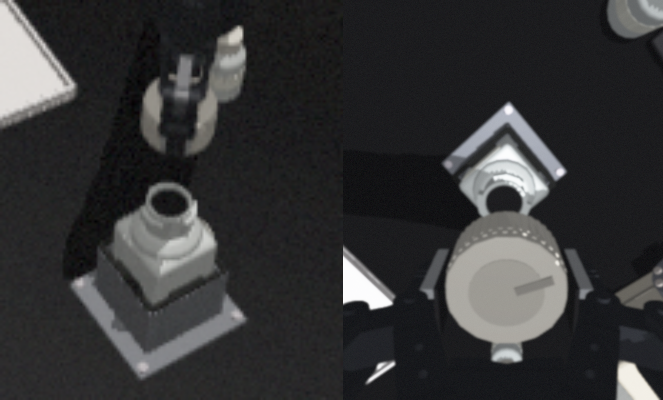

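The cap is in the gripper, level, and the bottle stands open in its holder.

Request:
step_arm:
  rows:
    - [0.013,-0.05,0,0,0,0]
    - [0.013,-0.1,0,0,0,0]
    - [0.026,-0.15,0,0,0,0]
    - [0.026,-0.2,0,0,0,0]
    - [0.035,-0.25,0,0,0,0]

```text
clock: 10.32
tcp_pos: [0.5804, 0.0338, 0.2593]
orientation: [-0.996, -2.977, 0.002]
contact_force: [0.7, 0.5, -0.2]
grip_width: 0.0518
gripper_force: 62.8
```

Request:
step_arm:
  rows:
    - [0.007,-0.05,0,0,0,0]
    - [0.014,-0.1,0,0,0,0]
    - [0.021,-0.15,-0.02,0,0,0]
    - [0.028,-0.2,-0.04,0,0,0]
    - [0.037,-0.25,-0.06,0,0,0]

```text
clock: 10.73
tcp_pos: [0.603, -0.1162, 0.2231]
orientation: [-0.997, -2.977, 0.001]
contact_force: [-0.1, 0.5, -0.2]
grip_width: 0.0521
gripper_force: 62.8
```

Request:
step_arm:
  rows:
    - [0,-0.033,0,0,0,0]
    - [0,-0.033,-0.04,0,0,0]
    - [0,-0.033,-0.08,0,0,0]
    - [0,-0.033,-0.08,0,0,0]

```text
clock: 11.07
tcp_pos: [0.6001, -0.1352, 0.1709]
orientation: [-0.996, -2.97, 0.003]
contact_force: [-1.4, -0.0, -0.4]
grip_width: 0.0517
gripper_force: 62.9
```

Request:
step_arm:
  rows:
    - [0,0,-0.04,0,0,0]
    - [0,0,-0.09,0,0,0]
    - [0,0,-0.14,0,0,0]
    - [0,0,-0.18,0,0,0]
    - [0,0,-0.21,0,0,0]

```text
clock: 11.48
tcp_pos: [0.6027, -0.1339, 0.0487]
orientation: [-0.995, -2.977, 0.001]
contact_force: [-0.4, 0.2, -0.5]
grip_width: 0.052
gripper_force: 62.9
```

Request:
step_arm:
  rows:
    - [0,0,0,0,0,0]
    - [0,0,0,0,0,0]
    - [0,0,0,0,0,0]

```text
clock: 11.73
tcp_pos: [0.6049, -0.1339, 0.0523]
orientation: [0.996, 2.978, 0.001]
contact_force: [-0.2, -0.2, 0.1]
grip_width: 0.0523
gripper_force: 62.9
```

Request:
step_arm:
  rows:
    - [0,0,-0.01,0,0,0]
    - [0,0,-0.02,0,0,0]
    - [0,0,-0.03,0,0,0]
    - [0,0,-0.04,0,0,0]
    - [0,0,-0.04,0,0,0]

```text
clock: 12.15
tcp_pos: [0.603, -0.1344, 0.0254]
orientation: [-0.997, -2.977, 0.001]
contact_force: [-0.1, -0.3, -1.5]
grip_width: 0.0518
gripper_force: 62.9
```

Request:
step_arm:
  rows:
    - [0,0,-0.002,0,0,0]
    - [0,0,-0.002,0,0,0]
    - [0,0,-0.002,0,0,0]

```text
clock: 12.4
tcp_pos: [0.604, -0.1343, 0.0257]
orientation: [0.997, 2.979, 0.0]
contact_force: [0.5, 0.2, -0.8]
grip_width: 0.0522
gripper_force: 62.9
```

Request:
step_arm:
  rows:
    - [0,0,-0.002,0,0,0]
    - [0,0,-0.002,0,0,0]
    - [0,0,-0.002,0,0,0]

```text
clock: 12.65
tcp_pos: [0.6039, -0.1343, 0.0245]
orientation: [0.997, 2.979, 0.0]
contact_force: [-0.2, 0.5, -0.5]
grip_width: 0.0521
gripper_force: 62.9
```

Request:
step_arm:
  rows:
    - [0,0,-0.002,0,0,0]
    - [0,0,-0.002,0,0,0]
    - [0,0,-0.002,0,0,0]

```text
clock: 12.9
tcp_pos: [0.6039, -0.1343, 0.0231]
orientation: [-0.997, -2.979, 0.0]
contact_force: [-0.8, 0.2, 0.4]
grip_width: 0.0519
gripper_force: 62.9
```

Request:
step_arm:
  rows:
    - [0,0,-0.002,0,0,0]
    - [0,0,-0.002,0,0,0]
    - [0,0,-0.002,0,0,0]

```text
clock: 13.15
tcp_pos: [0.6041, -0.1343, 0.0222]
orientation: [0.997, 2.979, -0.0]
contact_force: [-1.4, 0.0, 3.3]
grip_width: 0.0524
gripper_force: 63.2
```

Request:
step_arm:
  rows:
    - [0,0,0,0,0,0]
    - [0,0,0,0,0,0]
    - [0,0,0,0,0,0]
  squeeze: 20

```text
clock: 13.4
tcp_pos: [0.6041, -0.1343, 0.0222]
orientation: [0.997, 2.979, -0.0]
contact_force: [-2.0, -0.5, 4.5]
grip_width: 0.052
gripper_force: 63.2
```

Request:
step_arm:
  rows:
    - [0,0,0,0,0,0]
    - [0,0,0,0,0,0]
    - [0,0,0,0,0,0]
    - [0,0,0,0,0,0]
    - [0,0,0,0,0,0]
  jaw: 0

```text
clock: 13.82
tcp_pos: [0.6038, -0.1343, 0.0219]
orientation: [-0.997, -2.979, -0.0]
contact_force: [0.3, 0.4, -0.6]
grip_width: 0.0855
gripper_force: 0.0
```

Request:
step_arm:
  rows:
    - [0,0,0.01,0,0,0]
    - [0,0,0.02,0,0,0]
    - [0,0,0.04,0,0,0]
    - [0,0,0.06,0,0,0]
    - [0,0,0.08,0,0,0]

```text
clock: 14.23
tcp_pos: [0.6043, -0.1342, 0.0718]
orientation: [0.997, 2.978, 0.0]
contact_force: [-0.0, 0.8, 0.2]
grip_width: 0.0851
gripper_force: 0.0
```

Request:
step_arm:
  rows:
    - [0,0,0.05,0,0,0]
    - [0,0,0.1,0,0,0]
    - [0,0,0.15,0,0,0]
    - [0,0,0.2,0,0,0]
    - [0,0,0.2,0,0,0]

```text
clock: 14.65
tcp_pos: [0.6075, -0.1336, 0.1978]
orientation: [0.994, 2.969, 0.003]
contact_force: [1.1, 0.4, -0.2]
grip_width: 0.0854
gripper_force: 0.0
```

Run:
```python
from look import *
_,a=save('scene','scene2.png');o,b=save('wrist','w6.png')
cv2.imwrite('pics/s2.png',np.hstack([cv2.resize(a[170:330,240:420],(450,400)),b[:,150:490]])[:,:,::-1]);print(o['contact_force'],o['tcp_pos'])
```

```text
[-0.00312103  0.75735611  0.53136218] [ 0.60622321 -0.13394187  0.19501088]
```

View pics/s2.png

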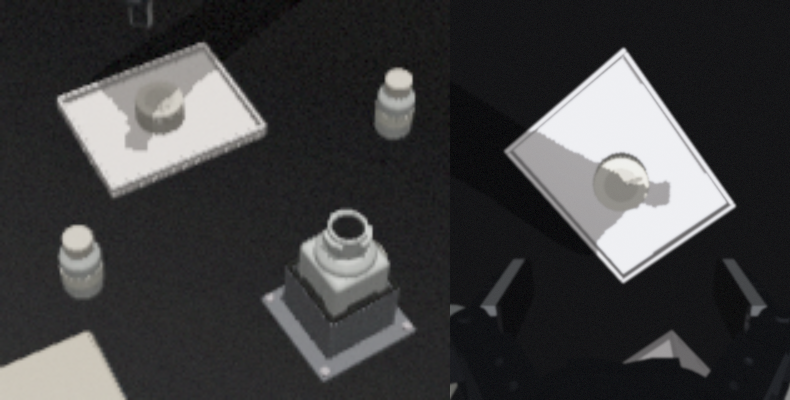

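The cap lies flat and upright in the tray at about (160,107) in the left half. The bottle stands in its holder and the small bottles are untouched.

```bash
python3 -c "
from bench import r
print(r.hand_in())"
```

```text
the job is handed in; nothing more can be done
None
```

The job is handed in with no verdict shown: the cap came off with at most about 17 N read while pressing and lies flat, right side up in the tray, and the bottle stands in its holder.

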